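Shut the washing-up bottles and pack the cleaning caddy

ROBOT

A 6-joint arm with a two-finger parallel gripper is mounted at the origin on the work surface. World frame = base frame: x ahead of the robot, y to its left, z up, the work surface at z = 0. Lengths are in m, angles in rad, forces in N, time in s.
With the tool pointing down it reaches from about 0.325 to 0.85 m from the base axis. Payload 4.4 kg.
Tool frame: the origin (TCP) lies midway between the tips of the shut fingers; the grasp point (between the pads) lies 19 mm behind it; z points along the fingers, y is the line along which they close (so a half turn about z gives the same grasp; the last joint's range is limited). The gripper opens to 94 mm and grips with 3 to 60 N. Pads are 16 mm wide; open, the fingers measure 119 mm over their backs; the gripper's body (75 mm by 177 mm) begins 78 mm behind the grasp point.
Start: joints at [0.951, 0.207, 1.542, -0, 1.393, -0.15], TCP at [0.26, 0.513, 0.205] pointing down, gripper open.
Joint ranges: [-2.73, 2.73], [-0.86, 2.22], [0.23, 2.46], [-1.11, 4.25], [0.08, 2.63], [-2.82, 2.82]. Speed limits (rad/s): [2.79, 2.79, 3.14, 3.14, 3.14, 3.14].

INTERFACE

Orientations are given as a unit quaternion [w, x, y, z].
In Python, from station import manip, eoat, solve_ik, vision, job, sensors gives the robot as it stands. Calls block until the motion is done:
- manip.goto(position, orientation): joint-space move of the TCP to a pose.
- manip.move_straight(position, attitude=None, velocity=0.15, threshold=None): straight line of the TCP; attitude=None keeps the orientation; velocity is the mean speed in m/s. With threshold (N) it stops when the force on the tool has changed by that much, and returns True; else False.
- manip.goto_joints(angles): joint-space move.
- eoat.grip(opening): finger opening in m; the grip force is fixed at half the most; returns when the fingers have stopped.
- manip.wait(seconds).
- solve_ik(position, orientation): joint angles nearest the present ones, or None.
- vision.grab_frame(name): name is "side" or "top"; returns a dict with "img" (480x640x3 uint8, blue, green, red), "intrinsics" (3x3 intrinsics, pixels), "R" (3x3) and "t" (3): a world point X has camera coordinates R X + t. Camera axes: x right, y down, z forward; pixel columns grow to the right and rows downward; lengths in m; the calibration is good to about 2 mm. A picture is of the moment at which its call begins. There is no depth.
A pose or a line that the arm cannot do raises manip.Unreachable and nothing moves.
- job.close_job(): hands the job in; it is judged then, once.
Trained networks look in the newest picture that a camera, given by its name, has taken for a name from the list of things; names that differ only in an ending like _2 or _b are one class to them, and where a whole thing is asked for, a point or a joint stands for the part that bears it (a point fixed in the world has none). Each returns a list of dicts, best first, with "score" (0 to 1); they miss things now and then, are a little off and sometimes report something else, mostly with a low value. They report only what shows in the picture. A call takes as long as a camera call. They do not tell look-alikes from the thing itself.
- vision.cut_out(query, camera): "region" (480x640 bool, what is visible of it) and "extent" ([centre column, centre row, width, height] in pixels, round what is visible of it).
Readings, each from a call of its own:
- sensors.read_t(): time.
- sensors.read_joint_pos(): joint angles.
- sensors.read_joint_vel(): joint speeds.
- sensors.read_joint_torque(): joint torques, N m.
- sensors.read_position(): TCP position.
- sensors.read_tcp_rot(): TCP orientation.
- sensors.read_force(): force on the tool from outside, world axes, zero at the start.
- sensors.read_torque(): the same for the moment, N m.
- sensors.read_width(): finger opening in m.
- sensors.read_finger_force(): force on a finger pad.
Only numpy, scipy, OpenCV 4.12 (cv2) and the standard library are available. Lean on these libraries where they do the work, as an engineer would, in place of code of your own. Each camera call takes 0.05 s, during which the arm holds its last target. There are 200 camera calls.

TASK

The washing-up bottles have been left with their push-pull caps pulled up: press each one's cap fully down before that bottle goes into the grey caddy, so that nothing leaks. Load all the bottles, brushes, the scraper and the tin that are there into the caddy, the bottles standing upright on its floor and the rest down inside below its rim. Leave the mug, the bowl and the spice jar where they are.

Things in the scene. Friction and masses are not known exactly. Their poses are not given: they have to be found in the camera images.
- caddy: Open grey plastic cleaning caddy: outside 240 mm (its x) by 320 mm (its y), 75 mm high, walls and floor 5 mm, no dividers, a small grip sticking out 23 mm at each short end. Origin: centre of its underside, so the inside reaches 115 mm in +-x and 155 mm in +-y. It stays put on the counter.
- tall_bottle: Washing-up bottle: round body 60 mm across, yellow; 172 mm tall with shut cap. Origin: centre of its underside, z up its axis. Above the body a narrow neck 24 mm across, a screw collar (plain cylinder 34 mm across, z = 132 to 156 mm: grip it there), and on the collar the push-pull cap, 22 mm across. 2 or 3 of the three bottles are present.
- square_bottle: Washing-up bottle: clear, square body 54 by 54 mm; 150 mm tall with shut cap. Origin: centre of its underside, z up its axis. Above the body a narrow neck 24 mm across, a screw collar (plain cylinder 34 mm across, z = 110 to 134 mm: grip it there), and on the collar the push-pull cap, 22 mm across. 2 or 3 of the three bottles are present.
- squat_bottle: Washing-up bottle: round white body 65 mm across, black collar and cap; 132 mm tall with shut cap. Origin: centre of its underside, z up its axis. Above the body a narrow neck 24 mm across, a screw collar (plain cylinder 34 mm across, z = 92 to 116 mm: grip it there), and on the collar the push-pull cap, 22 mm across. 2 or 3 of the three bottles are present.
- tall_bottle_collar (a point): Middle of the tall bottle's collar (34 mm across, 12 mm of collar above and below).
- tall_bottle_cap_top (a point): Centre of the top of the tall bottle's push-pull cap (moves with the cap). Shut, it is 28 mm above the middle of the collar; pulled up, as much as 36 mm.
- tall_bottle_cap (a joint): How far the tall bottle's cap is pulled up, in m: 0 fully down (shut), 0.008 fully up. It slides along the bottle's axis and friction holds it where it is left; about 5 N pushes it down.
- square_bottle_collar (a point): Middle of the square bottle's collar (34 mm across, 12 mm of collar above and below).
- square_bottle_cap_top (a point): Centre of the top of the square bottle's push-pull cap (moves with the cap). Shut, it is 28 mm above the middle of the collar; pulled up, as much as 36 mm.
- square_bottle_cap (a joint): How far the square bottle's cap is pulled up, in m: 0 fully down (shut), 0.008 fully up. It slides along the bottle's axis and friction holds it where it is left; about 5 N pushes it down.
- squat_bottle_collar (a point): Middle of the squat bottle's collar (34 mm across, 12 mm of collar above and below).
- squat_bottle_cap_top (a point): Centre of the top of the squat bottle's push-pull cap (moves with the cap). Shut, it is 28 mm above the middle of the collar; pulled up, as much as 36 mm.
- squat_bottle_cap (a joint): How far the squat bottle's cap is pulled up, in m: 0 fully down (shut), 0.008 fully up. It slides along the bottle's axis and friction holds it where it is left; about 5 N pushes it down.
- palm_brush: Round wooden dish brush lying bristles down: bristles and head 64 mm across to z = 34 mm, thin stem, round knob 32 mm across from z = 48 to 68 mm. Origin: centre of its underside. 3 or 4 of the four washing-up things (palm brush, block brush, scraper, tin) are present.
- palm_brush_grip (a point): Middle of the palm brush's knob, 58 mm above its underside.
- block_brush: Wooden scrubbing brush lying bristles down: 90 mm (its x) by 42 mm (its y), 44 mm high; the wooden back spans z = 22 to 44 mm. Origin: centre of its underside.
- block_brush_grip (a point): Middle of the block brush's wooden back, 33 mm above its underside; grip across y (42 mm).
- block_brush_end0 (a point): Centre of the -x end face of the block brush's wooden back, 33 mm above its underside.
- block_brush_end1 (a point): Centre of the +x end face of the block brush's wooden back, 33 mm above its underside.
- scraper: White plastic pan scraper lying flat: plate 66 mm (its x) by 50 mm (its y), 6 mm thick, with an upright grip rib on top, 54 mm long along x, 10 mm thick, from z = 6 to 36 mm (grip the rib across y). Origin: centre of its underside.
- tin: Round steel tin of scouring paste, closed, standing: 58 mm across (60 mm at the lid), 40 mm high. Origin: centre of its underside.
- mug: Bystander: blue mug, 76 mm across, 92 mm high, beyond the caddy. Origin: centre of its underside.
- bowl: Bystander: white bowl, 120 mm across, 55 mm high, beyond the caddy. Origin: centre of its underside.
- spice_jar: Bystander: small jar, 48 mm across, 85 mm high, beyond the caddy. Origin: centre of its underside.
There are look-alikes about, which are no part of the job. What is shaped like the tin but green, red or turquoise is not meant.

How it is judged:
By the outcome, as a careful person would: the job done as asked, in the order asked, and still so for the second after the job is handed in, with the robot touching nothing.
Of tall_bottle, square_bottle, squat_bottle only 2 to 3 are there at a start; the rules pass over those that are not, and their reading is None.
Of palm_brush, block_brush, scraper, tin only 3 to 4 are there at a start; the rules pass over those that are not, and their reading is None.
At some moment in a run one of palm_brush, block_brush, scraper, tin may be knocked a few centimetres aside while the robot is not near it.
Once in a run the grip may slacken for a moment while it holds something.
It also fails if it takes over 210 s, if anything falls off the work surface, if the arm or the gripper's body presses on something with over 40 N, if the wrist force passes 120 N, or if a joint passes its speed limit or range.

## Working session

There is one attempt and no reset: what is moved stays moved. The work goes in short steps, each a Python script; the robot and the scene stay as the last script left them, time stands still between calls to the robot, and variables do not carry over. Pictures are saved under pics/ and viewed, at most 14 in all, crops included, and the job is handed in when it is done.

```bash
ls; mkdir -p pics; python3 - <<'E'
from station import vision,sensors
import cv2,numpy as np
for c in("side","top"):
    f=vision.grab_frame(c);cv2.imwrite(f"pics/{c}0.png",f["img"])
    print(c,f["intrinsics"].tolist(),np.round(f["R"],3).tolist(),f["t"])
    for n in "caddy tall_bottle square_bottle squat_bottle palm_brush block_brush scraper tin mug bowl spice_jar tall_bottle_cap square_bottle_cap squat_bottle_cap".split():
        try: print(n,[(round(float(d["score"]),2),np.round(d["extent"]).tolist()) for d in vision.cut_out(n,c)])
        except Exception as e: print(n,e)
print(sensors.read_t())
E
```

```text
pics
side [[472.3196068537681, 0.0, 316.351282358675], [0.0, 472.3196068537681, 239.58946535305074], [0.0, 0.0, 1.0]] [[0.843, -0.538, -0.003], [-0.381, -0.593, -0.709], [0.38, 0.598, -0.705]] [-0.48347056  0.2956063   1.06159457]
caddy [(0.7, [294.0, 267.0, 150.0, 132.0]), (0.3, [212.0, 184.0, 6.0, 5.0])]
tall_bottle [(0.96, [215.0, 210.0, 24.0, 57.0])]
square_bottle [(0.9, [318.0, 368.0, 35.0, 61.0]), (0.63, [317.0, 347.0, 7.0, 11.0]), (0.22, [257.0, 183.0, 5.0, 3.0])]
squat_bottle [(0.66, [261.0, 197.0, 22.0, 43.0])]
palm_brush [(0.62, [367.0, 354.0, 35.0, 31.0])]
block_brush [(0.57, [415.0, 377.0, 47.0, 40.0]), (0.53, [318.0, 368.0, 36.0, 56.0])]
scraper []
tin [(0.94, [403.0, 448.0, 37.0, 38.0]), (0.86, [328.0, 426.0, 31.0, 33.0]), (0.64, [415.0, 379.0, 46.0, 40.0]), (0.63, [354.0, 468.0, 33.0, 22.0]), (0.58, [374.0, 402.0, 30.0, 36.0]), (0.58, [450.0, 436.0, 33.0, 40.0])]
mug [(0.97, [347.0, 199.0, 40.0, 43.0])]
bowl [(0.59, [377.0, 226.0, 44.0, 32.0]), (0.49, [373.0, 402.0, 31.0, 36.0]), (0.16, [427.0, 282.0, 20.0, 33.0])]
spice_jar [(0.56, [427.0, 281.0, 24.0, 37.0])]
tall_bo
[... 606 characters left out ...]
0, 25.0, 28.0]), (0.44, [460.0, 246.0, 19.0, 34.0])]
block_brush [(0.97, [458.0, 243.0, 16.0, 40.0]), (0.45, [419.0, 265.0, 20.0, 21.0])]
scraper [(0.91, [146.0, 282.0, 30.0, 32.0])]
tin [(0.96, [497.0, 336.0, 31.0, 25.0]), (0.95, [509.0, 255.0, 25.0, 24.0]), (0.81, [458.0, 288.0, 26.0, 27.0]), (0.62, [457.0, 331.0, 25.0, 22.0]), (0.61, [500.0, 292.0, 29.0, 20.0])]
mug [(0.79, [239.0, 167.0, 41.0, 34.0])]
bowl [(0.73, [298.0, 158.0, 45.0, 45.0]), (0.6, [418.0, 263.0, 23.0, 25.0]), (0.43, [241.0, 166.0, 41.0, 35.0])]
spice_jar [(0.75, [389.0, 170.0, 21.0, 23.0])]
tall_bottle_cap [(0.62, [184.0, 303.0, 28.0, 27.0]), (0.17, [184.0, 242.0, 7.0, 8.0])]
square_bottle_cap []
squat_bottle_cap []
1.5
```

View pics/side0.png

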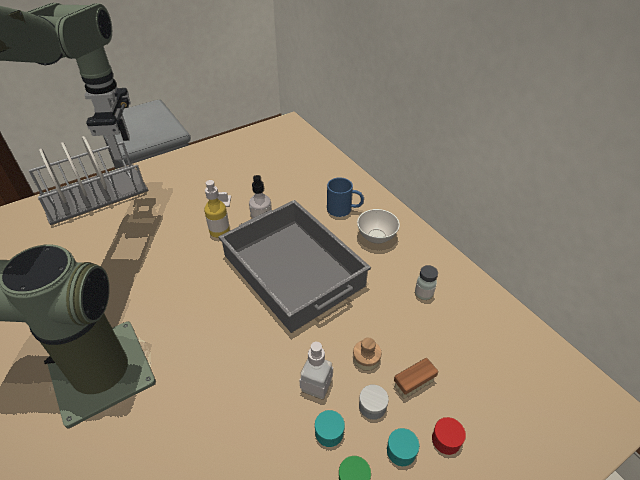

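View pics/top0.png

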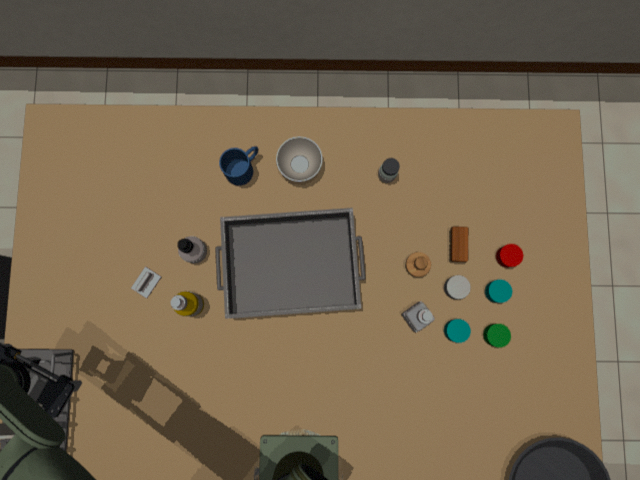

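The frames show three bottles: tall yellow at top-camera (186,302), squat white/black at (192,249) and clear square at (418,317). The palm brush is at (419,264), the block brush at (459,244) and the scraper at (146,282). The scraper is partly hidden in the side view.

Tin-shaped candidates in the top view:
- white/steel (458,288)
- turquoise (458,331) and (499,291)
- green (497,336)
- red (510,256)

I choose the white/steel one at (458,288), and will check it with the fits in a crop.

```bash
cat > loc.py <<'E'
import numpy as np,cv2
from scipy.optimize import minimize
from station import vision
C=lambda d,a,b:("c",d/2e3,a/1e3,b/1e3); B=lambda x,y,a,b:("b",x/2e3,y/2e3,a/1e3,b/1e3)
def bot(body,h,cap=8): # h = shut height
    return [body,C(24,h-62,h-40),C(34,h-40,h-16),C(22,h-16,h+cap)]
M=dict(tall_bottle=bot(C(60,0,110),172),square_bottle=bot(B(54,54,0,90),150),squat_bottle=bot(C(65,0,75),132),
 palm_brush=[C(64,0,34),C(14,34,48),C(32,48,68)],block_brush=[B(90,42,0,44)],
 scraper=[B(66,50,0,6),B(54,10,6,36)],tin=[C(58,0,34),C(60,34,40)],caddy=[B(240,320,0,75),B(80,366,45,55)])
def pts(p):
    if p[0]=="c":
        a=np.linspace(0,2*np.pi,32,endpoint=False);xy=p[1]*np.c_[np.cos(a),np.sin(a)]
    else: xy=np.array([[1,1],[1,-1],[-1,-1],[-1,1]])*[p[1],p[2]]
    return np.vstack([np.c_[xy,np.full(len(xy),z)] for z in p[-2:]])
def proj(f,X):
    c=X@np.asarray(f["R"]).T+f["t"];u=c@np.asarray(f["intrinsics"]).T;return u[:,:2]/u[:,2:]
def polys(n,q,f):
    x,y,w=q;R=np.array([[np.cos(w),-np.sin(w),0],[np.sin(w),np.cos(w),0],[0,0,1]])
    return [cv2.convexHull(proj(f,pts(p)@R.T+[x,y,0]).astype(np.float32)) for p in M[n]]
def render(n,q,f):
    m=np.zeros((480,640),np.uint8)
    for h in polys(n,q,f): cv2.fillConvexPoly(m,np.round(h*256).astype(np.int32),255,cv2.LINE_AA,8)
    return cv2.GaussianBlur(m.astype(np.float32)/255,(0,0),1)
def ground(f,uv,z):
    K,R,t=map(np.asarray,(f["intrinsics"],f["R"],f["t"]))
    d=R.T@np.linalg.solve(K,[*uv,1]);o=-R.T@t;return (o+d*(z-o[2])/d[2])[:2]
def fit(n,masks,frames,q0):
    obs=[(cv2.GaussianBlur(m.astype(np.float32),(0,0),1),f) for m,f in zip(masks,frames)]
    def cost(q): 
        s=0
        for o,f in obs:
            r=render(n,q,f); s+=1-np.minimum(o,r).sum()/np.maximum(o,r).sum()
        return s/len(obs)
    best=None
    for w in (q0[2],) if n in("caddy",) or M[n][0][0]=="c" else q0[2]+np.arange(4)*np.pi/4:
        S=np.array([[q0[0],q0[1],w]]*4);S[1,0]+=.012;S[2,1]+=.012;S[3,2]+=.3
        r=minimize(cost,S[0],method="Nelder-Mead",options=dict(initial_simplex=S,xatol=1e-4,fatol=1e-4))
        if best is None or r.fun<best.fun: best=r
    return best.x,best.fun
def find(n,cams,frames,near=None,maxd=40):
    """near: dict cam->pixel for choosing the detection"""
    ms=[];fs=[];q0=None
    for c in cams:
        for d in vision.cut_out(n,c):
            e=d["extent"]
            if near is None or np.hypot(e[0]-near[c][0],e[1]-near[c][1])<maxd:
                ms.append(d["region"]);fs.append(frames[c])
                if q0 is None:q0=[*ground(frames[c],e[:2],M[n][-1][-1]/2),0.]
                break
    return fit(n,ms,fs,q0) if ms else None
E
cat > s1.py <<'E'
from loc import *;import json
F={c:vision.grab_frame(c) for c in("side","top")}
near=dict(caddy=((294,267),(289,264)),tall_bottle=((215,210),(186,302)),square_bottle=((318,368),(418,317)),squat_bottle=((261,197),(192,249)),palm_brush=((367,352),(419,264)),block_brush=((415,377),(459,244)),scraper=((225,200),(146,282)),tin=((374,402),(458,288)))
out={};im={c:F[c]["img"].copy() for c in F}
big={c:cv2.resize(F[c]["img"],None,fx=3,fy=3,interpolation=cv2.INTER_CUBIC) for c in F}
for n,(s,t) in near.items():
    for cs in(("top",),("side",),("top","side")):
        r=find(n,cs,F,dict(side=s,top=t),15)
        if r: print(n,cs,np.round(r[0],4),round(r[1],3)); 
        if r and (cs[0]=="top"): out[n]=list(r[0])
    for c in F:
        for h in polys(n,out[n],F[c]): cv2.polylines(big[c],[np.round((h+.5)*3).astype(int)],1,(255,0,255),1)
json.dump(out,open("loc.json","w"))
t=big["top"];s=big["side"]
a=t[650:1050,1170:1570];b=t[650:1050,390:790]*1
c=s[500:700,550:950];d=s[1000:1350,880:1330]
L=np.vstack([a,cv2.resize(c,(400,200))]);Rr=np.vstack([b,cv2.resize(d,(400,200))])
cv2.imwrite("pics/fit1.png",np.hstack([L,Rr]))
E
python3 s1.py
```

```text
caddy ('top',) [0.5192 0.0269 0.0923] 0.053
caddy ('side',) [0.5186 0.0304 0.084 ] 0.019
caddy ('top', 'side') [0.519  0.0297 0.0873] 0.039
tall_bottle ('top',) [0.4148 0.2724 0.0678] 0.17
tall_bottle ('side',) [0.413  0.2784 0.2027] 0.153
tall_bottle ('top', 'side') [0.4133 0.2751 0.1624] 0.169
square_bottle ('top',) [ 0.3892 -0.2898  0.4765] 0.189
square_bottle ('side',) [ 0.3897 -0.2892  0.69  ] 0.128
square_bottle ('top', 'side') [ 0.3899 -0.2888  0.6847] 0.162
squat_bottle ('top',) [ 0.5515  0.2728 -0.1427] 0.212
squat_bottle ('side',) [ 0.5536  0.2846 -0.2877] 0.302
squat_bottle ('top', 'side') [ 0.5505  0.2762 -0.3119] 0.26
palm_brush ('top',) [ 0.5172 -0.2991  0.1407] 0.213
palm_brush ('side',) [ 0.5238 -0.2932 -0.3431] 0.194
palm_brush ('top', 'side') [ 0.5209 -0.2962  0.0646] 0.205
block_brush ('top',) [ 0.5745 -0.4025  2.9723] 0.246
block_brush ('side',) [ 0.575  -0.3988  0.0695] 0.172
block_brush ('top', 'side') [ 0.5754 -0.3999  0.0365] 0.215
scraper ('side',) [0.4922 0.3977 1.2452] 0.554
scraper ('top', 'side') [0.4922 0.3977 1.2452] 0.554
tin ('top',) [ 0.4654 -0.3956  0.0886] 0.121
tin ('side',) [ 0.4646 -0.3918 -0.0043] 0.115
tin ('top', 'side') [ 0.4637 -0.3941  0.0078] 0.12
```

View pics/fit1.png

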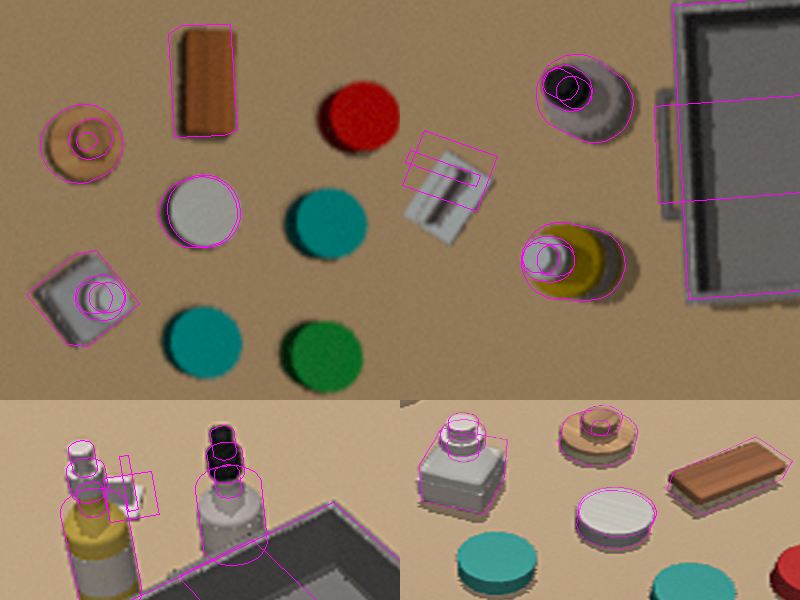

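The crop confirms the white/steel tin at top (458,288), distinct from the red, green and turquoise discs. The tin, brush and caddy fits sit well. The bottle fits are off because the body heights I guessed are wrong, and the scraper wasn't found in the top view. I'll refine both.

```bash
cat > s2.py <<'E'
from loc import *;import json
out=json.load(open("loc.json"))
near=dict(tall_bottle=((215,210),(186,302)),square_bottle=((318,368),(418,317)),squat_bottle=((261,197),(192,249)))
H=dict(tall_bottle=172,square_bottle=150,squat_bottle=132)
frames=[{c:vision.grab_frame(c) for c in("side","top")} for _ in range(1)];F=frames[0]
for n,(s,t) in near.items():
    ms=[];fs=[]
    for c,p in(("top",t),("side",s)):
        if n=="squat_bottle" and c=="side":continue
        for d in vision.cut_out(n,c):
            if np.hypot(*(np.array(d["extent"][:2])-p))<15: ms.append(d["region"]);fs.append(F[c]);break
    for bh in range(H[n]-90,H[n]-50,8):
        b=M[n][0];M[n][0]=(*b[:-1],bh/1e3)
        q,e=fit(n,ms,fs,out[n]);print(n,bh,np.round(q,4),round(e,3))
        if bh==H[n]-90 or e<best[0]:best=(e,list(q),bh/1e3)
    M[n][0]=(*M[n][0][:-1],best[2]);out[n]=best[1]
for k in range(4):
    r=find("scraper",("top",),F,dict(top=(146,282)),15)
    if r: print("scraper",np.round(r[0],4),r[1]);out["scraper"]=list(r[0]);break
    F["top"]=vision.grab_frame("top")
# white pixel rect for scraper
im=F["top"]["img"];w=np.zeros((480,640),np.uint8);w[262:304,126:168]=(im[262:304,126:168].min(2)>150)
p=np.argwhere(w)[:,::-1].astype(np.float32);rc=cv2.minAreaRect(p);print("rect",rc)
for n in("bowl","x"):pass
json.dump(out,open("loc.json","w"))
big={c:cv2.resize(F[c]["img"],None,fx=3,fy=3,interpolation=cv2.INTER_CUBIC) for c in F}
for n in out:
    for c in F:
        for h in polys(n,out[n],F[c]): cv2.polylines(big[c],[np.round((h+.5)*3).astype(int)],1,(255,0,255),1)
t=big["top"];s=big["side"]
cv2.imwrite("pics/fit2.png",np.vstack([np.hstack([t[700:1000,400:800],t[700:1000,1170:1570]]),np.hstack([s[500:800,550:950],s[980:1280,850:1250]])]))
E
python3 s2.py
```

```text
tall_bottle 82 [0.4147 0.2788 0.4721] 0.11
tall_bottle 90 [0.4143 0.2777 0.2569] 0.115
tall_bottle 98 [4.144e-01 2.777e-01 1.000e-04] 0.132
tall_bottle 106 [0.4144 0.2776 0.1949] 0.151
tall_bottle 114 [0.4139 0.2749 0.2888] 0.173
square_bottle 60 [ 0.3882 -0.2915  0.6399] 0.127
square_bottle 68 [ 0.3885 -0.2908  2.2651] 0.124
square_bottle 76 [ 0.389  -0.2899  0.6771] 0.135
square_bottle 84 [ 0.3897 -0.2899  2.3318] 0.151
square_bottle 92 [ 0.3902 -0.2894  0.7778] 0.172
squat_bottle 42 [ 0.5504  0.2764 -0.1118] 0.142
squat_bottle 50 [0.5502 0.2757 0.0263] 0.158
squat_bottle 58 [ 0.5497  0.2739 -0.1095] 0.176
squat_bottle 66 [ 0.5497  0.2733 -0.0933] 0.199
squat_bottle 74 [ 0.5479  0.2712 -0.5143] 0.226
scraper [ 0.4707  0.3986 -0.6206] 0.15652728080749512
rect ((147.80001831054688, 284.4000244140625), (9.178568840026855, 18.605209350585938), 60.2551155090332)
```

View pics/fit2.png

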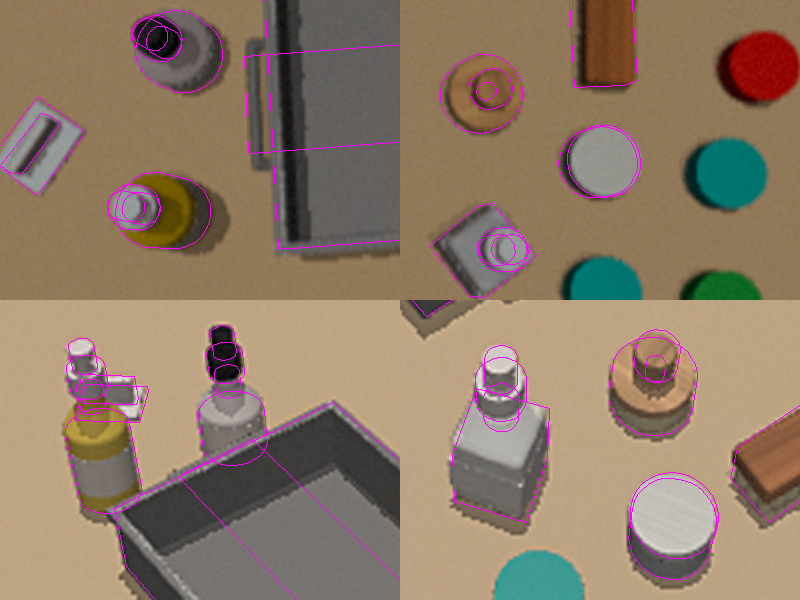

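All fits now match in both views: tall (.415,.278), square (.388,-.291), squat (.550,.276), scraper (.471,.399) with yaw −0.62, plus tin, brushes and caddy. I'll load the low items first and press and load the bottles after. The scraper goes last because it lies near the bottles. I start with the tin.

```bash
cat > act.py <<'E'
from loc import *;import json
from station import manip,eoat,solve_ik,sensors,job
from scipy.spatial.transform import Rotation
L=json.load(open("loc.json"))
L.update(tall_bottle=[.4146,.2782,0],square_bottle=[.3884,-.291,.66],squat_bottle=[.5504,.277,0],caddy=[.519,.0297,.0873])
M["tall_bottle"][0]=C(60,0,85);M["square_bottle"][0]=B(54,54,0,65);M["squat_bottle"][0]=C(65,0,45)
def quat(phi):
    y=np.array([np.cos(phi),np.sin(phi),0]);z=np.array([0,0,-1.])
    return np.roll(Rotation.from_matrix(np.c_[np.cross(y,z),y,z]).as_quat(),1)
def ori(p,phi):
    best=None
    for k in(-1,0,1):
        q=quat(phi+k*np.pi);j=solve_ik(list(p),q)
        if j is not None and(best is None or abs(j[5])<best[0]-1e-3):best=(abs(j[5]),q)
    return best[1]
def cad(u,v):
    x,y,w=L["caddy"];return np.array([x+np.cos(w)*u-np.sin(w)*v,y+np.sin(w)*u+np.cos(w)*v])
def pick(xy,phi,z,opening,w,hi=.25,lift=.25):
    q=ori((*xy,hi),phi);eoat.grip(opening);manip.goto([*xy,hi],q)
    hit=manip.move_straight([*xy,z],None,.15,12)
    if hit: print("contact on descent",sensors.read_position())
    eoat.grip(max(w-.02,0));print("gripped",sensors.read_width(),sensors.read_finger_force())
    manip.move_straight([*xy,lift],None,.15);print("lifted",sensors.read_width(),sensors.read_t())
def place(xy,phi,z,opening,hi=.25):
    q=ori((*xy,hi),phi);manip.goto([*xy,hi],q);print("at place",sensors.read_width())
    manip.move_straight([*xy,z+.02],None,.15)
    hit=manip.move_straight([*xy,z-.003],None,.03,5);print("down",hit,sensors.read_position(),"nominal",z,sensors.read_width())
    eoat.grip(opening);manip.move_straight([*xy,hi],None,.2);print("t",sensors.read_t())
def look(n,cams=("top",),maxd=30,use=True):
    F={c:vision.grab_frame(c) for c in("side","top")}
    ms=[];fs=[]
    for c in cams:
        p=proj(F[c],np.array([[L[n][0],L[n][1],.02]]))[0]
        for d in vision.cut_out(n,c):
            m=d["region"];px=F[c]["img"][m].astype(int)
            if np.hypot(*(np.array(d["extent"][:2])-p))<maxd and (n!="tin" or np.mean(px.max(1)-px.min(1))<45):
                ms.append(m);fs.append(F[c]);break
    if not ms: print("not seen",n);return
    q,e=fit(n,ms,fs,L[n]);print("look",n,len(ms),np.round(q,4),round(e,3),"was",np.round(L[n],4))
    if use and e<.3:
        L[n]=list(q);return q
W0=lambda:L["caddy"][2]
E
python3 - <<'E'
from act import *
look("tin",("top","side"));x=L["tin"][:2]
pick(x,np.radians(36),.009,.085,.06)
place(cad(55,-95)if 0 else cad(.055,-.095),W0()+np.pi/2,.014,.074)
look("palm_brush",("top","side"),use=False)
E
```

```text
look tin 2 [ 0.4629 -0.394  -0.0015] 0.096 was [ 0.4637 -0.3941  0.0078]
gripped 0.05918379505163515 30.000331699848175
lifted 0.05924443478771695 11.475
at place 0.05916171949352864
down True [ 0.58159276 -0.06025471  0.01395293] nominal 0.014 0.059061748263456705
t 17.7917
look palm_brush 2 [ 0.5219 -0.2963  0.2065] 0.208 was [ 0.5209 -0.2962  0.0646]
```

```bash
python3 - <<'E'
from act import *
L["palm_brush"]=[.5212,-.2963,0]
pick(L["palm_brush"][:2],np.pi/2,.039,.06,.032)
place(cad(-.065,-.105),W0()+np.pi/2,.044,.05)
look("block_brush",("top","side"));b=L["block_brush"]
pick(b[:2],b[2]+np.pi/2,.013,.07,.042)
place(cad(-.05,-.02),W0()+np.pi/2,.018,.056)
F=vision.grab_frame("top");F2=vision.grab_frame("side");cv2.imwrite("pics/a1.png",np.hstack([cv2.resize(F["img"][120:420,100:540],(400,300)),cv2.resize(F2["img"],(400,300))]))
E
```

```text
gripped 0.03128220648253133 30.00024676322937
lifted 0.031540749089096994 23.0833
at place 0.031226165820735646
down True [ 0.46307022 -0.08057819  0.04379547] nominal 0.044 0.03149066754858499
t 27.7
look block_brush 2 [ 0.5744 -0.3989  3.2041] 0.217 was [ 0.5754 -0.3999  0.0365]
gripped 0.04235337961945134 29.156239803414792
lifted 0.04252549059864792 33.7083
at place 0.042821261091494325
down True [0.47050219 0.00558564 0.01798909] nominal 0.018 0.04224270815003948
t 39.2083
```

View pics/a1.png

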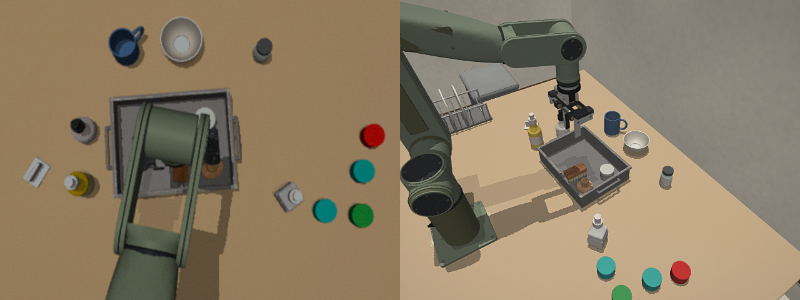

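The tin, palm brush and block brush are in the caddy, seen in the side half around (605,170), (585,183) and (575,170). Bottles and scraper haven't moved. Next I press and load the squat bottle.

```bash
cat >> act.py <<'E'
H=dict(tall_bottle=.172,square_bottle=.150,squat_bottle=.132)
def press(n,phi):
    h=H[n];xy=L[n][:2];p=[*xy,h+.06];eoat.grip(0);manip.goto(p,ori(p,phi))
    manip.move_straight([*xy,h+.015],None,.15)
    hit=manip.move_straight([*xy,h-.004],None,.02,18)
    print("press",n,hit,"z",sensors.read_position()[2],"shut",h,"F",sensors.read_force());manip.wait(.2)
    manip.move_straight(p,None,.2)
def bottle(n,uv,phi,dphi=0):
    h=H[n];zc=h-.028-.019
    press(n,phi)
    pick(L[n][:2],phi,zc,.07,.034,hi=zc+.07,lift=zc+.2)
    place(cad(*uv),W0()+np.pi/2+dphi,zc+.005,.05,hi=zc+.2)
def snap(name):
    F=vision.grab_frame("top");F2=vision.grab_frame("side")
    cv2.imwrite(f"pics/{name}.png",np.hstack([cv2.resize(F["img"][180:360,100:340],(400,300)),cv2.resize(F2["img"][150:360,160:440],(400,300))]))
E
python3 - <<'E'
from act import *
bottle("squat_bottle",(.072,.1),np.pi/2)
manip.goto_joints([-.6,.207,1.542,0,1.393,-.15])
snap("a2")
E
```

```text
press squat_bottle True z 0.13231107548802534 shut 0.132 F [-1.28352578  0.04332171  3.87095138]
gripped 0.03386850294494992 30.00016987323761
lifted 0.033749969102430465 48.5583
at place 0.03363133583591825
down True [0.58157491 0.13587249 0.08985813] nominal 0.09000000000000001 0.03347036663437534
t 54.525
```

View pics/a2.png

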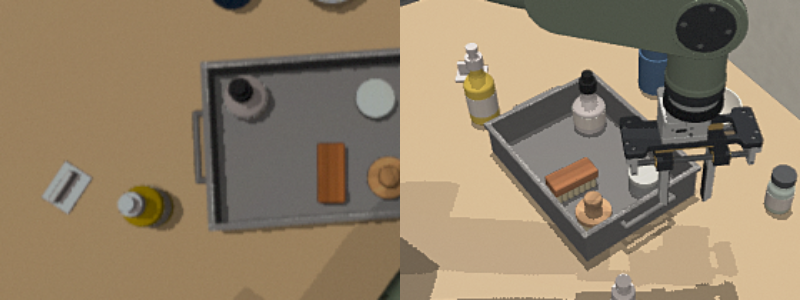

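The squat bottle stands upright in the caddy's far-left corner (side half (588,105)) with its black cap down. Next are the tall and square bottles.

```bash
python3 - <<'E'
from act import *
bottle("tall_bottle",(-.075,.1),np.pi/2)
look("square_bottle",("top","side"),use=False)
bottle("square_bottle",(0,.1),L["square_bottle"][2]+np.pi/2)
manip.goto_joints([-.6,.207,1.542,0,1.393,-.15])
snap("a3")
E
```

```text
press tall_bottle True z 0.17239149430401945 shut 0.172 F [-1.81054241 -1.58987762  5.08467111]
gripped 0.03320397883754973 30.00012695789337
lifted 0.03357344003902277 65.0583
at place 0.03308911521497192
down True [0.43501966 0.12337809 0.12991724] nominal 0.12999999999999998 0.033238169825136714
t 70.9417
look square_bottle 2 [ 0.3889 -0.2906  2.2241] 0.09 was [ 0.3884 -0.291   0.66  ]
press square_bottle True z 0.15029816728536438 shut 0.15 F [ 0.51150769 -1.08457513  2.0743684 ]
gripped 0.0332913532849161 30.00032275915146
lifted 0.03314217188584585 79.675
at place 0.0332891520707867
down True [0.50989316 0.12950384 0.10783707] nominal 0.108 0.033572926651887
t 84.8583
```

View pics/a3.png

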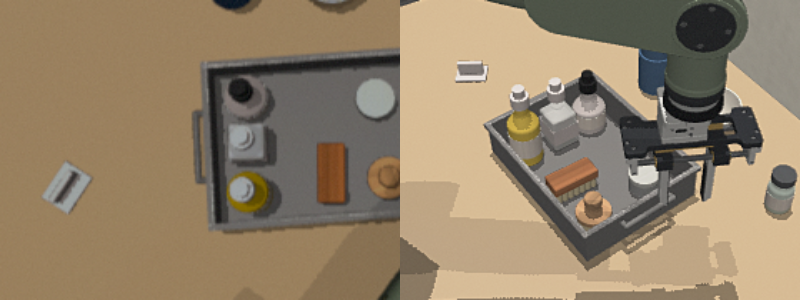

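All three bottles stand upright with caps shut, in a row at side-half (520,130), (558,115) and (588,105). Only the scraper remains, at top-half (67,187).

```bash
python3 - <<'E'
from act import *
look("scraper",("top","side"));s=L["scraper"]
pick(s[:2],s[2]+np.pi/2,.0085,.05,.01,hi=.15,lift=.28)
place(cad(.06,-.015),W0(),.0135,.03,hi=.28)
manip.goto_joints([.951,.207,1.542,0,1.393,-.15])
F=vision.grab_frame("top");F2=vision.grab_frame("side")
cv2.imwrite("pics/a4.png",np.hstack([cv2.resize(F["img"][130:355,180:480],(400,300)),cv2.resize(F2["img"][150:360,160:440],(400,300))]))
E
```

```text
look scraper 2 [ 0.4451  0.4123 -0.5144] 0.204 was [ 0.4707  0.3986 -0.6206]
gripped 0.010272596291423006 29.994164407253265
lifted 0.009420283233058022 93.0167
at place 0.010025824177335062
down True [0.57967094 0.02001832 0.01341239] nominal 0.0135 0.009898749986345042
t 98.9917
```

View pics/a4.png

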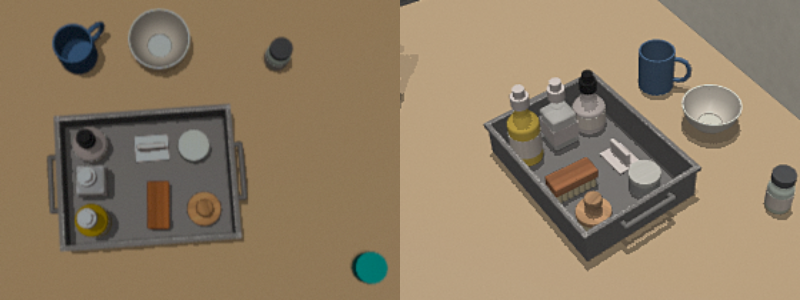

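All seven things are in the caddy: bottles upright on the left, scraper, tin and both brushes flat below the rim. The mug, bowl and spice jar haven't moved, and the arm is clear.

```bash
python3 -c "
from station import job;print(job.close_job())"
```

```text
the job is handed in; nothing more can be done
None
```

The job is handed in: I pressed all three caps down before loading each bottle, and the bottles, both brushes, the scraper and the tin are in the caddy, with the mug, bowl and spice jar left where they were.

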